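# Reset the clamping bar of a bench shaker onto a flask

### The arm

A 6-joint arm with a two-finger parallel gripper is mounted at the origin on the work surface. World frame = base frame: x ahead of the robot, y to its left, z up, the work surface at z = 0. Lengths are in mm, angles in rad, forces in N, time in s.
With the tool pointing down it reaches from about 375 to 975 mm from the base axis. Payload 3.8 kg.
Tool frame: the origin (TCP) lies on the mounting face of the last link; the fingertips stand 173 mm ahead of it and the grasp point (between the pads) lies 155 mm ahead of it; z points along the fingers, y is the line along which they close (so a half turn about z gives the same grasp; the last joint's range is limited). The gripper opens to 85 mm and grips with 20 to 120 N. Pads are 22 mm wide; open, the fingers measure 114 mm over their backs; the gripper's body (76 mm by 85 mm) begins 54 mm behind the grasp point. The pads swing forward as they close: fully open they stand 13 mm farther back than shut.
Start: joints at [1.177, 0.264, 1.604, -0, 1.274, -0.037], TCP at [235.76, 632.485, 404.68] pointing down, gripper open.
Joint ranges: [-2.63, 2.63], [-0.94, 2.18], [0.31, 2.57], [-1.31, 4.45], [0, 2.66], [-2.55, 2.55]. Speed limits (rad/s): [2.57, 2.57, 3.14, 3.14, 3.14, 3.14].

### API

Orientations are given as a unit quaternion [x, y, z, w].
In Python, from station import status, eyes, robot gives the robot as it stands.
- The arm moves only by the tool play_rows, never from a script. Its argument "steps" is a list that holds one entry, the list of rows, each a list of 5 numbers: the opening, from 0 (shut) to 1 (fully open), then the shift along the tool's x, y, z in mm, then the turn about the tool's z in degrees. A call has exactly 8 rows; each row shifts and turns the commanded pose from where the row before left it, along the tool's axes as they then stand; what a row does not reach is not made up. A row lasts 1/10 s, in which the tool goes at most 50 mm and 8.59 degrees, less where a joint would pass 70% of its speed; a pose out of reach is approached as far as the arm can. A call is refused whole if a number of a shift passes 50 or a number of a turn 8.59, either way. A call with a gripper value outside its range is refused whole. The fingers move at their own pace and stop on an object; the grip force is fixed at half the most. Time passes only in rows, so rows that do not move let the fingers close, or fill a call up. It gives the time, the measured TCP pose, the force, the opening and the grip force at its end, in the units of the state.
- status.get_state(): the state, without advancing time (a new reading comes with each control period).
- eyes.read_camera(name): name is "scene" or "top" or "wrist"; returns (picture, depth): 480x640x3 uint8, red, green, blue; 480x640 float32, mm along the optical axis (not along the pixel's ray), 0 where there is no reading.
- eyes.camera_info(name): a dict with "mtx" (3x3 intrinsics, pixels), "rvec" (rotation vector, rad) and "tvec" (3), from world to camera coordinates, as OpenCV has them; the wrist camera has in their place "tool_from_camera" (4x4, takes a point from camera to tool coordinates, whose origin is the TCP and whose axes are the flange's). Camera axes: x right, y down, z forward; pixel columns grow to the right and rows downward; lengths in mm; the calibration is good to about 2 mm. A picture is of the moment at which its call begins: read the wrist's pose just before it. camera_info takes no time and is no camera call.
- robot.job_done(): hands the job in; it is judged then, once.
The state is a dict: "time": time; "q": joint angles; "joint_velocities": joint speeds; "joint_torque": joint torques, N m; "ee_pos": TCP position; "eef_rot": TCP orientation; "wrist_force": force on the tool from outside, world axes, zero at the start; "wrist_torque": the same for the moment, N m; "width": opening from 0.0 (shut) to 1.0 (fully open); "gripper_force": force on a finger pad.
Only numpy, scipy, OpenCV 4.12 (cv2) and the standard library are available. Lean on these libraries where they do the work, as an engineer would, in place of code of your own. Each camera call takes 0.05 s, during which the arm holds its last target. There are 200 camera calls.

### The job

On the shaker platform the large conical flask stands loose between the middle clamping bar and one of the end bars. Pull up the black plunger knob at the bar's end nearest the robot, slide the bar exactly one hole towards that flask (the flask may be nudged along, but stays upright) and let the pin drop fully home in that next hole. Finish while still holding the knob with the pin fully home, so that I can tighten the far end, and leave everything else on the bench where it stands.

Things in the scene. Friction and masses are not known exactly. Their poses are not given: they have to be found in the camera images.
- shaker: Bench-top orbital shaker, white housing 310 x 330 mm, fixed to the bench. Origin at the centre of its underside, on the bench top; z up, x away from its control panel (which faces the robot, give or take the yaw), y to its left. Aluminium platform at z = 113 mm. Three black rubber bars 16 mm thick lie along x at z = 151 mm: end bars fixed at y = +109 and -109 mm, the middle one slides along y.
- rail_mid (a point): Mouth of the middle hole in the top of the near rail: a fixed aluminium rail 24 mm wide, parallel to the shaker's y, its top 165 mm above the bench, 125 mm from the shaker's centre towards the robot. Seven 9 mm holes in its top, 25 mm apart, the middle one here. A plain rail like it lies at the far side, 250 mm farther along x. Axes as the shaker's.
- clamp_bar (a joint): Travel of the middle clamping bar along the shaker's +y, in m: 0 at the start (pin in the near rail's middle hole), +0.025 and -0.025 at the next holes. It slides on both rails with about 2 N of friction, only while the pin is out of its hole; with the pin home it has 1.5 mm of play each way. The saddle at its near end is 36 mm (x) by 34 mm (y), its top 7 mm above the rail.
- lock_plunger (a joint): How far the plunger is pulled up, in m: 0 fully home, 0.010 is just clear of the hole (pin tip level with the rail's top), 0.016 its upper stop. A spring pushes it down with 7 N when home, 13 N at the stop. Let down between holes, the pin rides on the rail at 0.010 and drops when it comes over a hole.
- plunger_knob (a point): Centre of the black plunger knob, an upright cylinder 24 mm in diameter and 22 mm high, above the near rail on the middle bar's saddle; at the start its centre is 31 mm above the rail's top (below it a thin shank, then a steel collar 17 mm thick and 10 mm high on the saddle). It rises with the plunger and moves with the bar. Axes as the shaker's.
- flask_center (a point): Centre (70 mm above its foot) of the large loose conical glass flask with an aluminium cap: foot 82 mm across, 152 mm tall with the cap, 0.13 to 0.24 kg; it stands on the platform between the middle bar and one of the end bars, at +y or -y of the shaker. With the bar one hole nearer it stands between the bars with about 2 mm of play.
- small_flask_top (a point): Top of the small conical flask, 50 mm across and 102 mm tall, gripped by its own wire clamp on the platform, on the other side of the middle bar from the large flask. Fixed.
- reagent_bottle_center (a point): Bystander: glass bottle, 70 mm across, 150 mm tall, half-way up.
- beaker_center (a point): Bystander: glass beaker, 68 mm across, 90 mm tall, half-way up.
- petri_center (a point): Bystander: stack of four petri dishes, 90 mm across, 59 mm tall, half-way up.
- tip_box_center (a point): Bystander: grey pipette tip box 85 x 120 x 62 mm, half-way up.
- wash_bottle_center (a point): Bystander: white wash bottle, 70 mm across, 155 mm to its cap and 198 mm to its spout, 78 mm above the bench.
- slide_box_center (a point): Bystander: wooden slide box 85 x 100 x 32 mm on the bench in front of the shaker, half-way up.
- jar_center (a point): Bystander: small amber jar with black cap, 44 mm across, 60 mm tall, on the bench beside the shaker, half-way up.

How it is judged:
By the outcome, as a careful person would: the job done as asked, in the order asked, and still so for the second after the job is handed in, while the arm keeps its last pose, push and grip.
It also fails if it takes over 32 s, if anything falls off the work surface, if the arm or the gripper's body presses on something with over 40 N, if the wrist force passes 120 N, or if a joint passes its speed limit or range.

## Working session

There is one attempt and no reset: what is moved stays moved. The work goes in short steps, Python scripts to look and compute and a tool call to move; the robot and the scene stay as the last step left them, time stands still between calls to the robot, and variables do not carry over. Pictures are saved under pics/ and viewed, at most 10 in all, crops included, and the job is handed in when it is done.

Besides the shell and the picture viewer there is one more tool, called after "Request:" by a JSON object that holds its "name" and its "arguments". play_rows: Moves the arm, as the interface text tells. Its arguments: {"type":"object","properties":{"steps":{"type":"array","items":{"type":"array","items":{"type":"array","items":{"type":"number"}}}}},"required":["steps"]}

```bash
mkdir -p pics; python3 - <<'E'
from station import status, eyes, robot
import cv2, numpy as np
s=status.get_state();print(s)
for n in("scene","top"):
    p,d=eyes.read_camera(n);cv2.imwrite(f"pics/{n}0.png",p[:,:,::-1]);np.save(f"pics/{n}0.npy",d)
    print(n,eyes.camera_info(n))
print(eyes.camera_info("wrist"))
E
```

```text
{'time': 0.0, 'q': array([ 1.17711741e+00,  2.64755902e-01,  1.60542353e+00,  1.76768973e-05,
        1.27371317e+00, -3.68821111e-02]), 'joint_velocities': array([ 0.00023067,  0.00019385,  0.00046869, -0.00061003, -0.00057989,
        0.00027469]), 'joint_torque': array([ 1.09953742e-04, -5.15103114e+01, -3.67314291e+01, -4.39612711e-05,
        1.26760011e-02, -1.26455834e-05]), 'ee_pos': array([235.60887162, 632.15844332, 403.33299109]), 'eef_rot': array([ 1.77456063e-01,  9.84128052e-01, -1.12162153e-03, -2.53911915e-04]), 'wrist_force': array([-0.97545501,  0.57667842, -0.24703687]), 'wrist_torque': array([ 0.01740457,  0.06616434, -0.04507608]), 'gripper_force': 0.0, 'width': 0.9997853791172892}
scene {'mtx': array([[522.16425755,   0.        , 316.1227118 ],
       [  0.        , 522.16425755, 238.04953646],
       [  0.        ,   0.        ,   1.        ]]), 'rvec': array([ 1.56545209,  2.3114007 , -0.59055404]), 'tvec': array([ 165.95159212, -371.2054408 , 1573.9541866 ])}
top {'mtx': array([[574.43202856,   0.        , 323.07121181],
       [  0.        , 574.43202856, 235.97597499],
       [  0.        ,   0.        ,   1.        ]]), 'rvec': array([ 2.17972428, -2.16840175,  0.11290068]), 'tvec': array([   5.41787515,  528.99299604, 1487.20313183])}
{'mtx': array([[363.59034462,   0.        , 320.03849261],
       [  0.        , 363.59034462, 241.65454841],
       [  0.        ,   0.        ,   1.        ]]), 'tool_from_camera': array([[-2.68003077e-04, -9.49555516e-01, -3.13598868e-01,
         8.15568018e+01],
       [ 9.99999269e-01, -6.24107492e-04,  1.03514988e-03,
         7.37654231e-01],
       [-1.17865168e-03, -3.13598362e-01,  9.49554990e-01,
         2.96441704e+01],
       [ 0.00000000e+00,  0.00000000e+00,  0.00000000e+00,
         1.00000000e+00]])}
```

View pics/scene0.png

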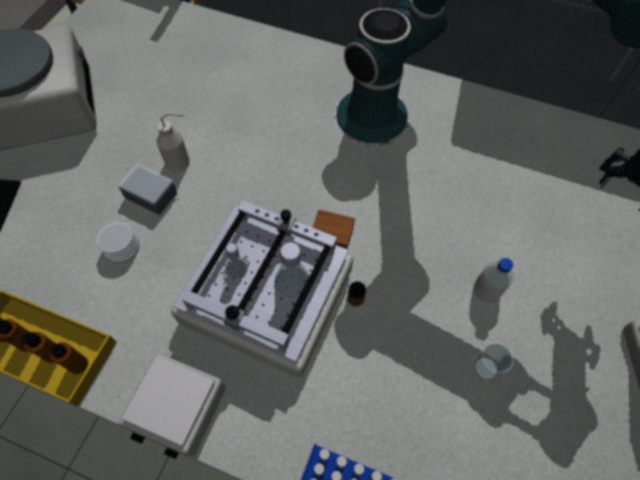

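View pics/top0.png

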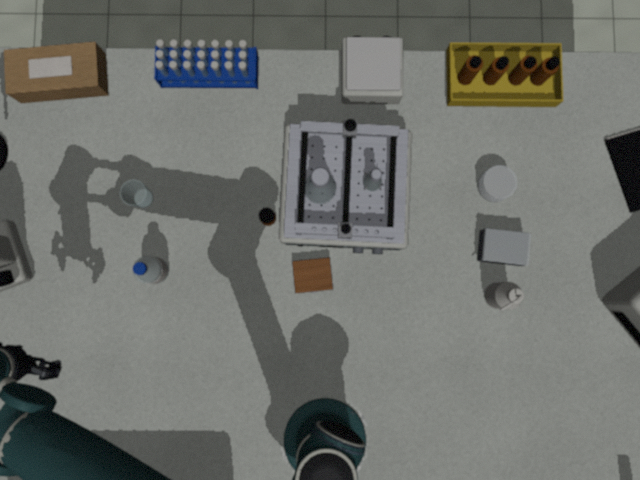

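The large flask (cap at 320,177 in top) stands to the left of the middle bar, which is shaker +y. The near knob is at about (346,229) in top and (286,215) in scene. Now I'll measure the knob and the yaw.

```bash
cat > h.py <<'E'
import cv2, numpy as np
from station import status, eyes
from scipy.spatial.transform import Rotation as R
def cam(n):
    c=eyes.camera_info(n)
    if n!="wrist":
        Rm=cv2.Rodrigues(c["rvec"])[0]; return c["mtx"],Rm.T,-Rm.T@c["tvec"]
    s=status.get_state(); T=c["tool_from_camera"]; Q=R.from_quat(s["eef_rot"]).as_matrix()
    return c["mtx"],Q@T[:3,:3],Q@T[:3,3]+s["ee_pos"]
def ray(C,uv,z):
    K,A,o=C; d=A@np.linalg.solve(K,[uv[0],uv[1],1.]); return o+d*(z-o[2])/d[2]
def blobs(p,box,thr=45,amin=15):
    u0,v0,u1,v1=box; m=(p[v0:v1,u0:u1].max(2)<thr).astype(np.uint8)
    n,l,st,ce=cv2.connectedComponentsWithStats(m)
    return [(st[i,4],st[i,:4]+[u0,v0,0,0],ce[i]+[u0,v0],np.argwhere(l==i)[:,::-1]+[u0,v0]) for i in range(1,n) if st[i,4]>=amin]
E
python3 - <<'E'
from h import *
p=cv2.imread("pics/top0.png");C=cam("top")
for a,b,c,pts in blobs(p,(285,115,405,245)):
    print(a,b,c.round(1))
    if a>150:
        vx,vy,x,y=cv2.fitLine(pts.astype(np.float32),cv2.DIST_HUBER,0,.01,.01).ravel()
        P=[ray(C,(x+vx*t,y+vy*t),159) for t in(-30,30)]
        d=P[1]-P[0]; print(" line",P[0].round(1),P[1].round(1),"yaw",np.degrees(np.arctan(d[1]/d[0])))
print(ray(C,(346,229),196), ray(C,(320,177),265))
C2=cam("scene");print(ray(C2,(286,215),196))
q=cv2.imread("pics/scene0.png")
cv2.imwrite("pics/crop.png",np.hstack([cv2.resize(p[105:255,270:420],(400,400),interpolation=2),cv2.resize(q[190:340,220:370],(400,400),interpolation=2)]))
E
```

```text
104 [345 119  11  12] [349.9 124.5]
468 [298 132   9  90] [302.1 177. ]
 line [586.4  63.6 159. ] [734.   57.3 159. ] yaw -2.4236291835380013
417 [343 137   9  85] [346.6 179. ]
 line [581.6 -44.3 159. ] [729.2 -50.5 159. ] yaw -2.4070691511535727
437 [387 137   9  89] [391.2 181.4]
 line [ 576.8 -152.5  159. ] [ 724.4 -158.9  159. ] yaw -2.4832087818027033
62 [342 224   8   9] [345.4 228. ]
[528.95820407 -44.41988043 196.        ] [638.08485859  17.0689843  265.        ]
[527.96301425 -43.16116023 196.        ]
```

View pics/crop.png

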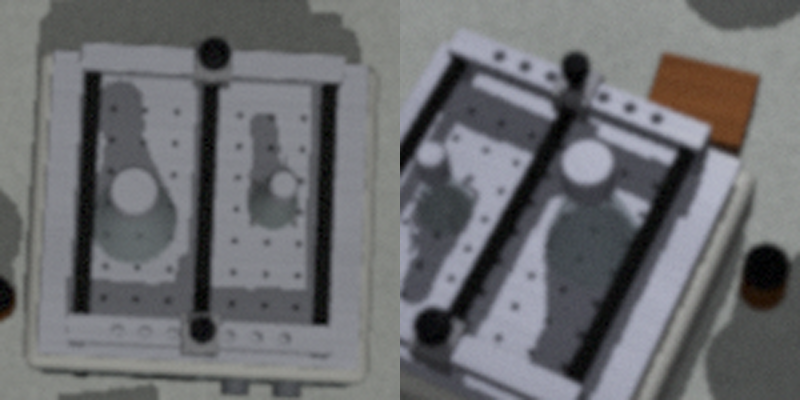

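Request:
{"name": "play_rows", "arguments": {"steps": [[[1,0,0,-16,-6],[1,0,0,-16,-6],[1,0,0,-16,-6],[1,-20.2,-41.4,0,0],[1,-20.2,-41.4,0,0],[1,-20.2,-41.4,0,0],[1,-20.2,-41.4,0,0],[1,-20.2,-41.4,0,0]]]}}

```text
time: 0.9
ee_pos: [328.0, 419.6, 452.1]
eef_rot: [0.021, 1.0, -0.0, -0.0]
wrist_force: [0.7, 0.9, 0.1]
width: 0.999
gripper_force: 0.0
```

Request:
{"name": "play_rows", "arguments": {"steps": [[[1,-20.2,-41.4,0,0],[1,-20.2,-41.4,0,0],[1,-20.2,-41.4,0,0],[1,-20.2,-41.4,0,0],[1,-20.2,-41.4,0,0],[1,-20.2,-41.4,0,0],[1,-20.2,-41.4,0,0],[1,-20.2,-41.4,0,0]]]}}

```text
time: 1.7
ee_pos: [475.3, 81.7, 452.4]
eef_rot: [0.021, 1.0, 0.0, -0.0]
wrist_force: [0.9, 0.5, 0.1]
width: 1.002
gripper_force: 0.0
```

Request:
{"name": "play_rows", "arguments": {"steps": [[[1,-20.2,-41.4,0,0],[1,-20.2,-41.4,0,0],[1,-20.2,-41.4,0,0],[1,0,0,0,0],[1,0,0,0,0],[1,0,0,0,0],[1,0,0,0,0],[1,0,0,0,0]]]}}

```text
time: 2.5
ee_pos: [530.1, -41.9, 452.8]
eef_rot: [0.02, 1.0, 0.0, 0.0]
wrist_force: [-0.9, -0.3, 0.2]
width: 1.0
gripper_force: 0.0
```

```bash
python3 - <<'E'
from h import *
s=status.get_state();print(s["time"],s["ee_pos"],s["eef_rot"],s["q"])
C=cam("wrist");p,d=eyes.read_camera("wrist");cv2.imwrite("pics/w1.png",p[:,:,::-1]);np.save("pics/w1.npy",d)
K,A,o=C
for P in((529,-43.5,207),(530,-42,172)):
    c=A.T@(np.array(P)-o);print((K@c/c[2])[:2])
E
```

```text
2.5 [530.07548745 -41.85587017 452.75791936] [2.03170562e-02 9.99793586e-01 4.61433890e-05 3.35619301e-05] [-1.25676840e-01 -3.59302480e-02  1.84757181e+00  1.01772913e-04
  1.32989405e+00 -1.65586054e+00]
[315.40678953 254.83312219]
[318.04757474 239.24152998]
```

View pics/w1.png

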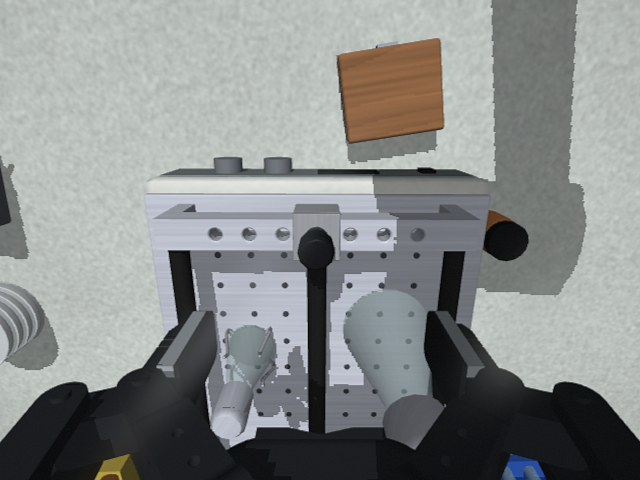

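The wrist view shows the knob top at about (317,250) and the rail holes at row 234, columns 215/249/283 and 350/384. The large flask is on the right, which is +y.

```bash
python3 - <<'E'
from h import *
C=cam("wrist");p=cv2.imread("pics/w1.png")
m=(p.max(2)<60).astype(np.uint8)
for v in range(225,275,3):
    x=np.where(m[v,285:350])[0]+285
    print(v,(x.min(),x.max()) if len(x) else None,end=' ')
print()
print("knob",ray(C,(317,247),207),"hole",[ray(C,(u,234),165).round(1) for u in(215,249,283,350,384)])
E
```

```text
225 None 228 (np.int64(317), np.int64(319)) 231 (np.int64(308), np.int64(324)) 234 (np.int64(305), np.int64(327)) 237 (np.int64(302), np.int64(330)) 240 (np.int64(301), np.int64(331)) 243 (np.int64(300), np.int64(332)) 246 (np.int64(299), np.int64(333)) 249 (np.int64(298), np.int64(333)) 252 (np.int64(298), np.int64(334)) 255 (np.int64(299), np.int64(349)) 258 (np.int64(300), np.int64(332)) 261 (np.int64(300), np.int64(331)) 264 (np.int64(303), np.int64(328)) 267 (np.int64(306), np.int64(325)) 270 (np.int64(307), np.int64(325)) 273 (np.int64(307), np.int64(325)) 
knob [523.90047643 -42.40105303 207.        ] hole [array([ 525.1, -118.5,  165. ]), array([526.2, -93.3, 165. ]), array([527.2, -68.1, 165. ]), array([529.3, -18.4, 165. ]), array([530.3,   6.9, 165. ])]
```

Request:
{"name": "play_rows", "arguments": {"steps": [[[1,2,-0.8,20,0],[1,0,0,25,0],[1,0,0,25,0],[1,0,0,19,0],[1,0,0,10,0],[1,0,0,0,0],[0.4,0,0,0,0],[0.4,0,0,0,0]]]}}

```text
time: 3.35
ee_pos: [529.0, -43.7, 355.2]
eef_rot: [0.021, 1.0, -0.0, 0.001]
wrist_force: [0.3, 0.4, 0.2]
width: 0.692
gripper_force: 0.0
```

```bash
python3 - <<'E'
from h import *
s=status.get_state();print(s["time"],s["ee_pos"],s["wrist_force"],s["width"])
p,d=eyes.read_camera("wrist");cv2.imwrite("pics/w2.png",p[:,:,::-1])
E
```

```text
3.35 [529.02619758 -43.73681085 355.24018341] [0.30653671 0.43200359 0.15980173] 0.6922117979521313
```

View pics/w2.png

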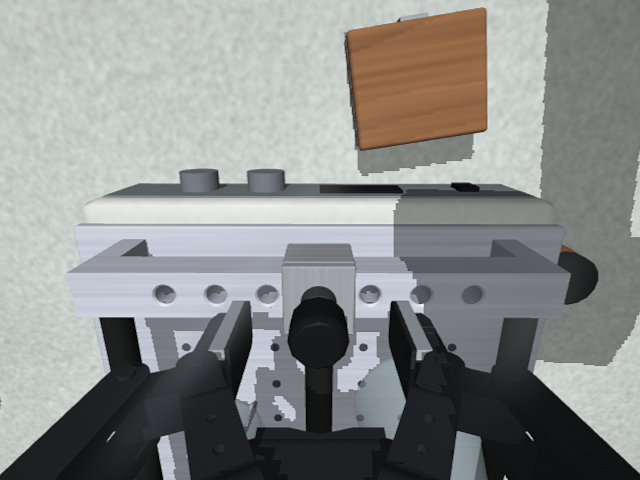

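```bash
python3 - <<'E'
from h import *
c=eyes.camera_info("wrist");T=c["tool_from_camera"]
p=cv2.imread("pics/w2.png");m=p.max(2)<60
for v in range(300,372,6):
    x=np.where(m[v,275:365])[0]+275; print(v,x.min() if len(x) else 0,x.max() if len(x) else 0,end='; ')
C=(c["mtx"],T[:3,:3],T[:3,3])
for z in(146,148):
  for v in(325,330,335,340): print(z,v,ray(C,(319,v),z).round(1))
E
```

```text
300 301 335; 306 298 338; 312 293 342; 318 292 345; 324 290 346; 330 289 347; 336 288 347; 342 288 348; 348 275 346; 354 292 344; 360 299 337; 366 305 332; 146 325 [ 10.8   0.7 146. ]
146 330 [  8.7   0.7 146. ]
146 335 [  6.6   0.7 146. ]
146 340 [  4.5   0.7 146. ]
148 325 [  9.6   0.7 148. ]
148 330 [  7.5   0.7 148. ]
148 335 [  5.3   0.7 148. ]
148 340 [  3.1   0.7 148. ]
```

The knob (318,339) is centred between the fingers, but sits about 4 mm nearer the robot than the tool. I'll shift by that and close.

Request:
{"name": "play_rows", "arguments": {"steps": [[[0.4,3.5,0.5,1.5,0],[0.4,0,0,0,0],[0,0,0,0,0],[0,0,0,0,0],[0,0,0,0,0],[0,0,0,0,0],[0,0,0,0,0],[0,0,0,0,0]]]}}

```text
time: 4.2
ee_pos: [524.9, -43.3, 352.7]
eef_rot: [0.021, 1.0, -0.0, -0.0]
wrist_force: [-2.5, -0.2, 5.9]
width: 0.259
gripper_force: 58.7
```

Request:
{"name": "play_rows", "arguments": {"steps": [[[0,0,0,-2.5,0],[0,0,0,-2.5,0],[0,0,0,-2.5,0],[0,0,0,-2.5,0],[0,0,0,-2,0],[0,0,0,-1.5,0],[0,0,0,0,0],[0,0,0,0,0]]]}}

```text
time: 5.0
ee_pos: [524.8, -43.2, 365.3]
eef_rot: [0.021, 1.0, -0.0, -0.0]
wrist_force: [3.9, -2.2, -12.3]
width: 0.259
gripper_force: 59.2
```

```bash
python3 - <<'E'
from h import *
for i in range(4):
    s=status.get_state();print(s["time"],s["ee_pos"].round(1),s["wrist_force"].round(1),s["width"],s["gripper_force"])
    p,d=eyes.read_camera("wrist")
cv2.imwrite("pics/w3.png",p[:,:,::-1])
E
```

```text
5.0 [524.8 -43.2 365.3] [  3.9  -2.2 -12.3] 0.2586206415789185 59.16993498802185
5.05 [524.8 -43.2 365.3] [  4.6  -1.8 -13. ] 0.2616383153568599 59.17017102241516
5.1 [524.8 -43.2 365.3] [  3.9  -1.5 -12.7] 0.2620899194248317 59.17089879512787
5.15 [524.8 -43.2 365.4] [  4.   -1.9 -12.1] 0.25808842994015446 59.1718053817749
```

View pics/w3.png

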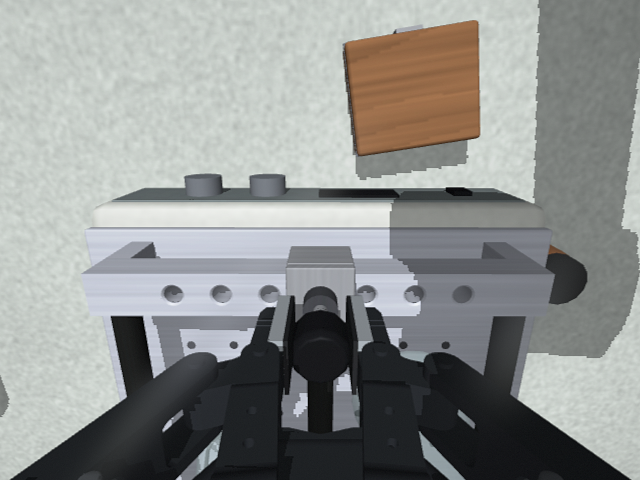

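Request:
{"name": "play_rows", "arguments": {"steps": [[[0,0,1,0,0],[0,0,1.5,0,0],[0,0,1.5,0,0],[0,0,1.5,0,0],[0,0,1.5,0,0],[0,0,1.5,0,0],[0,0,1.5,0,0],[0,0,1.5,0,0]]]}}

```text
time: 6.0
ee_pos: [525.3, -31.5, 365.6]
eef_rot: [0.021, 1.0, -0.0, -0.0]
wrist_force: [4.4, -2.4, -11.3]
width: 0.26
gripper_force: 59.2
```

Request:
{"name": "play_rows", "arguments": {"steps": [[[0,0,1.5,0,0],[0,0,1.5,0,0],[0,0,1.5,0,0],[0,0,1.5,0,0],[0,0,1.5,0,0],[0,0,1.5,0,0],[0,0,1.5,0,0],[0,0,1.5,0,0]]]}}

```text
time: 6.8
ee_pos: [525.8, -19.6, 365.6]
eef_rot: [0.021, 1.0, -0.0, -0.0]
wrist_force: [1.7, -3.1, -12.4]
width: 0.261
gripper_force: 59.2
```

Request:
{"name": "play_rows", "arguments": {"steps": [[[0,0,1,0,0],[0,0,0.5,0,0],[0,0,0,0,0],[0,0,0,0,0],[0,0,0,0,0],[0,0,0,0,0],[0,0,0,0,0],[0,0,0,0,0]]]}}

```text
time: 7.6
ee_pos: [525.9, -18.2, 365.6]
eef_rot: [0.021, 1.0, 0.0, -0.0]
wrist_force: [2.1, -2.1, -12.3]
width: 0.257
gripper_force: 59.2
```

```bash
python3 - <<'E'
from h import *
s=status.get_state();print(s["time"],s["ee_pos"].round(1),s["wrist_force"].round(1))
p,d=eyes.read_camera("wrist");q,_=eyes.read_camera("scene")
cv2.imwrite("pics/w4.png",np.hstack([p[200:480,120:520,::-1],cv2.resize(q[190:340,220:370,::-1],(280,280),interpolation=2)]))
cv2.imwrite("pics/w4full.png",p[:,:,::-1])
E
```

```text
7.6 [525.9 -18.2 365.6] [  2.1  -2.1 -12.3]
```

View pics/w4.png

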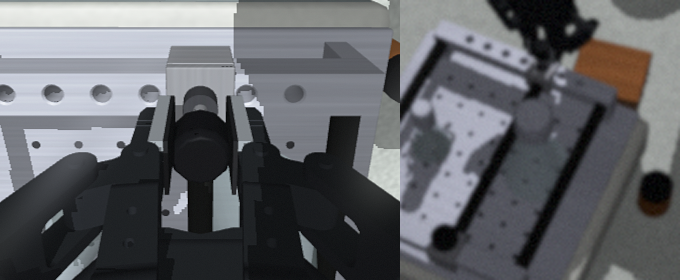

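The saddle, centred at about 200 in the crop, is over the next hole to within about 1 mm (the hole pattern puts that hole at about 197). The flask is upright. Next I'll back off 0.8 mm and lower the pin.

Request:
{"name": "play_rows", "arguments": {"steps": [[[0,0,-0.8,1,0],[0,0,0,2,0],[0,0,0,2,0],[0,0,0,2,0],[0,0,0,2,0],[0,0,0,2,0],[0,0,0,2,0],[0,0,0,0.5,0]]]}}

```text
time: 8.5
ee_pos: [526.0, -18.9, 352.8]
eef_rot: [0.021, 1.0, 0.0, 0.0]
wrist_force: [-3.1, 2.6, -2.4]
width: 0.264
gripper_force: 60.1
```

Request:
{"name": "play_rows", "arguments": {"steps": [[[0,0,0,0,0],[0,0,0,0,0],[0,0,0,0,0],[0,0,0,0,0],[0,0,0,0,0],[0,0,0,0,0],[0,0,0,0,0],[0,0,0,0,0]]]}}

```text
time: 9.3
ee_pos: [526.0, -19.0, 352.7]
eef_rot: [0.021, 1.0, -0.0, 0.0]
wrist_force: [-4.2, 2.0, 0.3]
width: 0.258
gripper_force: 60.2
```

Request:
{"name": "play_rows", "arguments": {"steps": [[[0,0,0,0.5,0],[0,0,0,0.5,0],[0,0,0,0,0],[0,0,0,0,0],[0,0,0,0,0],[0,0,0,0,0],[0,0,0,0,0],[0,0,0,0,0]]]}}

```text
time: 10.1
ee_pos: [526.0, -19.0, 352.7]
eef_rot: [0.021, 1.0, -0.0, 0.0]
wrist_force: [-7.3, 1.4, 5.8]
width: 0.259
gripper_force: 60.7
```

```bash
python3 - <<'E'
from h import *
s=status.get_state();print(s["time"],s["ee_pos"].round(1),s["wrist_force"].round(1))
p,d=eyes.read_camera("wrist");q,_=eyes.read_camera("scene");t,_=eyes.read_camera("top")
cv2.imwrite("pics/w5.png",np.hstack([p[200:480,120:520,::-1],cv2.resize(q[190:340,220:370,::-1],(280,280),interpolation=2)]))
cv2.imwrite("pics/t5.png",np.hstack([cv2.resize(t[105:255,230:420,::-1],(507,400),interpolation=2)]))
E
```

```text
10.1 [526.  -19.  352.7] [-7.3  1.4  5.8]
```

View pics/w5.png

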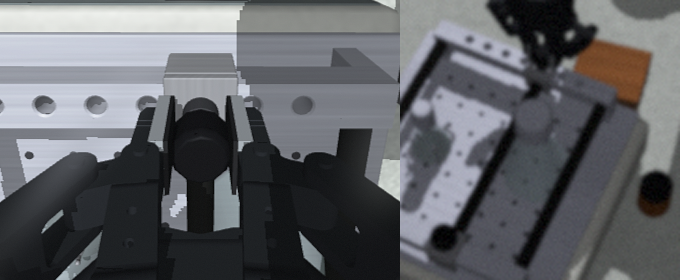

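View pics/t5.png

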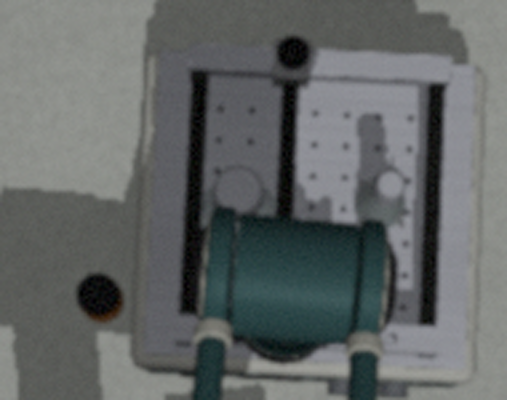

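TCP height (352.7 mm) and wrist force match the readings when I first gripped the knob with the pin home. Four holes now show left of the saddle, up from three, and the flask is upright between the bars. I'm handing the job in.

```bash
python3 -c "
from station import robot
print(robot.job_done())"
```

```text
the job is handed in; nothing more can be done
None
```

The bar is one hole nearer the large flask with the pin home, and the gripper still holds the knob; the flask stands upright, and I touched nothing else on the bench. I judged the pin home from the knob's height and the wrist force, which match the starting grip, because the pin itself can't be seen.

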